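Put the modular console lamp back together and set its dimmer

ROBOT

A 6-joint arm with a two-finger parallel gripper is mounted at the origin on the work surface. World frame = base frame: x ahead of the robot, y to its left, z up, the work surface at z = 0. Lengths are in mm, angles in rad, forces in N, time in s.
With the tool pointing down it reaches from about 350 to 775 mm from the base axis. Payload 7.3 kg.
Tool frame: the origin (TCP) lies midway between the tips of the shut fingers; the grasp point (between the pads) lies 19 mm behind it; x points along the fingers, y is the direction in which the jaws open and shut, and the axes are right-handed (so a half turn about x gives the same grasp; the last joint's range is limited). The gripper opens to 92 mm and grips with 3 to 60 N. Pads are 19 mm wide; open, the fingers measure 130 mm over their backs; the gripper's body (75 mm by 190 mm) begins 47 mm behind the grasp point.
Start: joints at [1.162, 0.342, 1.524, -0, 1.275, -0.146], TCP at [136.372, 506.999, 226.741] pointing down, gripper open.
Joint ranges: [-2.53, 2.53], [-0.77, 2.02], [0.04, 2.7], [-1, 4.14], [0.28, 2.66], [-3.11, 3.11]. Speed limits (rad/s): [2.57, 2.57, 3.14, 3.14, 3.14, 3.14].

INTERFACE

Orientations are given as [roll, pitch, yaw] about the fixed x, y, z axes, in that order (R = Rz(yaw) Ry(pitch) Rx(roll)).
In Python, from plant import get_obs, capture, close_job gives the robot as it stands. The module is installed in compiled form; this text tells all that it offers.
- The arm moves only by the tool send_rows, never from a script. Its argument "moves" is a list of rows, each a list of 4 numbers: the shift along the tool's x, y, z in mm, then the turn about the tool's x in degrees. In form: [[tx, ty, tz, yaw], ...]. A call has 1 to 8 rows; each row shifts and turns the commanded pose from where the row before left it, along the tool's axes as they then stand; what a row does not reach is not made up. A row lasts 1/8 s, in which the tool goes at most 62.5 mm and 10.7 degrees, less where a joint would pass 70% of its speed; a pose out of reach is approached as far as the arm can. A call with a gripper value outside its range is refused whole. "hand" is the opening, from 0 (shut) to 1 (fully open), set as the call begins (left out, the last holds). The fingers move at their own pace and stop on an object; the grip force is fixed at half the most. Time passes only in rows, so rows that do not move let the fingers close. It gives the time, the measured TCP pose, the force and the opening at its end, in the units of the state.
- get_obs(): the state, without advancing time (a new reading comes with each control period).
- capture(name): name is "side" or "top" or "wrist"; returns a dict with "image" (400x640x3 uint8, red, green, blue), "K" (3x3 intrinsics, pixels), "dist" ([k1, k2, p1, p2, k3] as OpenCV has them; the pictures are not rectified), "position" and "attitude" of the camera in the world; the wrist camera has in their place "mount" (4x4, takes a point from camera to tool coordinates, whose origin is the TCP and whose axes are the tool frame's). Camera axes: x right, y down, z forward; pixel columns grow to the right and rows downward; lengths in mm; the calibration is good to about 2 mm. A picture is of the moment at which its call begins: read the wrist's pose just before it. There is no depth.
- close_job(): hands the job in, once; it reports no verdict.
The state is a dict: "time": time; "joint_positions": joint angles; "dq": joint speeds; "tau": joint torques, N m; "tool_pos": TCP position; "tcp_rot": TCP orientation; "contact_force": force on the tool from outside, world axes, zero at the start; "moment": the same for the moment, N m; "grip_width": finger opening in mm.
Only numpy, scipy, OpenCV 4.12 (cv2) and the standard library are available. Lean on these libraries where they do the work, as an engineer would, in place of code of your own. Each camera call takes 0.05 s, during which the arm holds its last target. There are 200 camera calls.

TASK

Put the console lamp back together after dusting. First pull the dimmer lever all the way back to off; then, while it is off, slide every light panel there is into a bay of the lamp base, its narrow tongue going under the rail, until its hole drops over the bay's pin and it lies flat and square to the rail, and put every wooden sleeve on the upright stem, stacked flat. Last of all set the dimmer to half, lever standing straight up, and leave the vase and the mortar where they are.

Things in the scene. Friction and masses are not known exactly. Their poses are not given: they have to be found in the camera images.
- base: Fixed lamp base: dark wood deck, top 18 mm above the table, x -60 to +72 mm, 300 mm long in y, with three bays 95 mm apart, each with a steel pin 14 mm thick, 9 mm tall, chamfered. Origin at table level under the middle pin; z up, y along the bays, x towards the rail. A panel held level just above the pin top slides in +x under the rail, then drops 9 mm over the pin. Any panel fits any bay.
- rail (a point): Middle of the front lower edge of the dark steel rail that overhangs all bays along the far side: base x = +24 mm, 24 mm above the deck. The rail is 13 mm thick (its top 37 mm above the deck), 300 mm long in y; a wall behind closes the gap at base x = +58 mm. Axes as the base.
- pin0 (a point): Foot of the leftmost (+y) pin, on its axis at deck height (18 mm above the table); axes as the base's.
- pin1 (a point): Foot of the middle pin, on its axis at deck height (18 mm above the table); axes as the base's.
- pin2 (a point): Foot of the rightmost (-y) pin, on its axis at deck height (18 mm above the table); axes as the base's.
- panel0: Light panel (2 or 3 of 3 equal ones present, else None): aluminium plate 6 mm thick, 180 g. Origin on the underside, z up, x to the tongue. Wide part x -60 to +30 mm, 70 mm wide; tongue x +30 to +60 mm, 50 mm wide; 18 mm hole at x = +12 mm. Wooden grip bar on top: x -55 to -5 mm, 14 mm thick in y, 6 to 40 mm above the underside. Starts flat on the table, tongue away from the robot within 0.4 rad.
- panel1: Light panel (2 or 3 of 3 equal ones present, else None): aluminium plate 6 mm thick, 180 g. Origin on the underside, z up, x to the tongue. Wide part x -60 to +30 mm, 70 mm wide; tongue x +30 to +60 mm, 50 mm wide; 18 mm hole at x = +12 mm. Wooden grip bar on top: x -55 to -5 mm, 14 mm thick in y, 6 to 40 mm above the underside. Starts flat on the table, tongue away from the robot within 0.4 rad.
- panel2: Light panel (2 or 3 of 3 equal ones present, else None): aluminium plate 6 mm thick, 180 g. Origin on the underside, z up, x to the tongue. Wide part x -60 to +30 mm, 70 mm wide; tongue x +30 to +60 mm, 50 mm wide; 18 mm hole at x = +12 mm. Wooden grip bar on top: x -55 to -5 mm, 14 mm thick in y, 6 to 40 mm above the underside. Starts flat on the table, tongue away from the robot within 0.4 rad.
- panel0_hole (a point): Centre of that panel's hole, on its underside.
- panel1_hole (a point): Centre of that panel's hole, on its underside.
- panel2_hole (a point): Centre of that panel's hole, on its underside.
- stem: Fixed upright steel stem, 18 mm diameter, chamfered top, rising 70 mm from a round dark foot (100 mm across, 12 mm thick). Origin at table level on its axis, z up. It stands left or right of the lamp base, the dimmer on the other side.
- stem_top (a point): Top of the stem, on its axis, 82 mm above the table.
- sleeve0: Wooden sleeve (1 or 2 of 2 equal ones present, else None): square block 58 x 58 x 28 mm with a round 24 mm hole through it along z; 90 g. Origin at the centre of its underside, z up. Starts flat on the table. On the stem the first rests on the foot, 12 mm above the table, the second on the first.
- sleeve1: Wooden sleeve (1 or 2 of 2 equal ones present, else None): square block 58 x 58 x 28 mm with a round 24 mm hole through it along z; 90 g. Origin at the centre of its underside, z up. Starts flat on the table. On the stem the first rests on the foot, 12 mm above the table, the second on the first.
- dimmer_base: Dimmer housing, fixed, white block 70 (x) x 50 (y) x 25 mm. Origin at the centre of its underside, z up. The lever's hinge axis is its y axis, 22 mm above the table over the origin.
- dimmer (a joint): Lever angle in rad: 0 = off, leaning 0.6 rad to the housing's -x (towards the robot); 0.6 = half, straight up; 1.2 = full, leaning 0.6 rad to +x. It stays where it is left; hard stops at 0 and 1.2; about 1 N at the ball moves it. Starts on, above half.
- dimmer_tip (a point): Centre of the black ball (26 mm diameter) at the end of the 90 mm lever (from the hinge axis); the rod below it is 10 mm thick.
- vase: Silvery round vase 124 mm wide, 120 mm tall, a bystander; origin at the centre of its foot.
- mortar: Small dark metal mortar with its pestle, 72 mm wide, 93 mm tall, a bystander; origin at the centre of its foot.
Not all that is in view belongs to the job. What is shaped like the panel0 but purple or yellow is not meant.

How it is judged:
By the outcome, as a careful person would: the job done as asked, in the order asked, and still so for the second after the job is handed in, with the robot touching nothing.
Of panel0, panel1, panel2 only 2 to 3 are there at a start; the rules pass over those that are not, and their reading is None.
Of sleeve0, sleeve1 only 1 to 2 are there at a start; the rules pass over those that are not, and their reading is None.
At some moment in a run one of panel0, panel1, panel2, sleeve0, sleeve1 may be knocked a few centimetres aside while the robot is not near it.
Once in a run the grip may slacken for a moment while it holds something.
It also fails if it takes over 210 s, if anything falls off the work surface, if the arm or the gripper's body presses on something with over 40 N, if the wrist force passes 120 N, or if a joint passes its speed limit or range.

## Working session

There is one attempt and no reset: what is moved stays moved. The work goes in short steps, Python scripts to look and compute and a tool call to move; the robot and the scene stay as the last step left them, time stands still between calls to the robot, and variables do not carry over. Pictures are saved under pics/ and viewed, about 12 in all and at most 16, crops included, and the job is handed in when it is done.

Besides the shell and the picture viewer there is one more tool, called as name(argument=value, ...) on one line, values as JSON. send_rows: Moves the arm, as the interface text tells. Its arguments: {"type":"object","properties":{"moves":{"type":"array","items":{"type":"array","items":{"type":"number"}}},"hand":{"type":"number"}},"required":["moves"]}

```bash
mkdir -p pics
cat > h.py <<'E'
import numpy as np,cv2,pickle
from plant import get_obs,capture,close_job
from scipy.spatial.transform import Rotation as R
def shot(cam,tag):
    o=get_obs(); c=capture(cam); c=dict(c)
    if cam=='wrist':
        T=np.eye(4);T[:3,:3]=R.from_euler('xyz',o['tcp_rot']).as_matrix();T[:3,3]=o['tool_pos']
        C=T@np.array(c['mount'])
    else:
        C=np.eye(4);C[:3,3]=c['position'];a=np.array(c['attitude'])
        C[:3,:3]=a if a.shape==(3,3) else R.from_euler('xyz',a).as_matrix()
    c['C']=C
    pickle.dump(c,open(f'pics/{tag}.pkl','wb')); cv2.imwrite(f'pics/{tag}.png',c['image'][:,:,::-1]); return c
def load(tag): return pickle.load(open(f'pics/{tag}.pkl','rb'))
def pix(c,uv,z):
    "pixel -> world at height z"
    uv=np.array(uv,float).reshape(-1,1,2)
    n=cv2.undistortPoints(uv,np.array(c['K']),np.array(c['dist'])).reshape(-1,2)
    d=np.c_[n,np.ones(len(n))]@c['C'][:3,:3].T; p=c['C'][:3,3]
    return p+d*((z-p[2])/d[:,2])[:,None]
def proj(c,P):
    Ci=np.linalg.inv(c['C']); P=np.array(P,float).reshape(-1,3)
    return cv2.projectPoints(P,cv2.Rodrigues(Ci[:3,:3])[0],Ci[:3,3],np.array(c['K']),np.array(c['dist']))[0].reshape(-1,2)
def crop(tag,x0,y0,x1,y1,s,out):
    im=cv2.imread(f'pics/{tag}.png')[y0:y1,x0:x1]
    cv2.imwrite(f'pics/{out}.png',cv2.resize(im,None,fx=s,fy=s,interpolation=cv2.INTER_CUBIC))
E
python3 - <<'E'
from h import *
o=get_obs();print(o)
for n in('top','side'):
    c=shot(n,n+'0');print(c['position'],c['attitude'],c['K'],c['dist'])
a=cv2.imread('pics/top0.png')
cv2.imwrite('pics/t0.png',cv2.resize(a,(800,500)))
print(capture('wrist')['mount'])
E
```

```text
{'time': 0.0, 'joint_positions': array([ 1.16200907e+00,  3.42711449e-01,  1.52498163e+00, -1.00214829e-06,
        1.27540168e+00, -1.46045556e-01]), 'dq': array([-0.00033908,  0.00237282, -0.00014925, -0.00057574, -0.00011922,
        0.00176453]), 'tau': array([ 3.82552080e-04, -4.31232512e+01, -2.44226682e+01,  7.18720886e-02,
        5.58517501e-02, -1.05313893e-04]), 'tool_pos': array([136.20219132, 506.61869613, 226.06316496]), 'tcp_rot': array([-1.71620391,  1.56929422, -1.97894532]), 'contact_force': array([-0.58827472, -0.08795681,  0.6365814 ]), 'moment': array([ 0.04618578, -0.00519015,  0.0291478 ]), 'grip_width': 92.04745715504014}
[ 440.65843836   -4.88801877 1388.30891833] [-3.09681785  0.01491664 -1.57300091] [[448.55719459   0.         319.77586921]
 [  0.         448.55719459 197.14159625]
 [  0.           0.           1.        ]] [-0.11141859  0.          0.          0.          0.        ]
[  449.60359383 -1102.43956152   714.18568648] [-2.08977936 -0.01100658 -0.05453338] [[439.44463782   0.         311.74525626]
 [  0.         439.44463782 198.95955638]
 [  0.           0.           1.        ]] [-0.10247216  0.          0.          0.          0.        ]
[[-1.07828917e-03 -3.01317557e-01  9.53523239e-01 -1.58793432e+02]
 [ 9.99999172e-01 -9.94938649e-04  8.16441343e-04  2.51379732e-01]
 [ 7.02689012e-04  9.53523329e-01  3.01318381e-01 -8.27012694e+01]
 [ 0.00000000e+00  0.00000000e+00  0.00000000e+00  1.00000000e+00]]
```

View pics/t0.png

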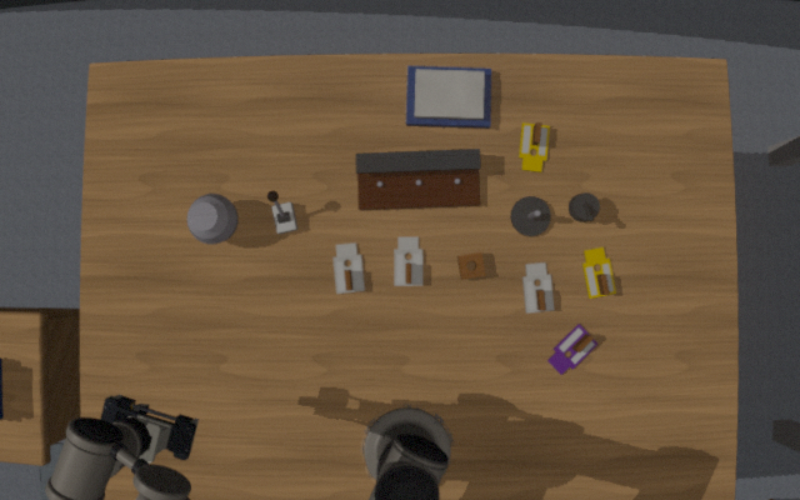

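View pics/side0.png

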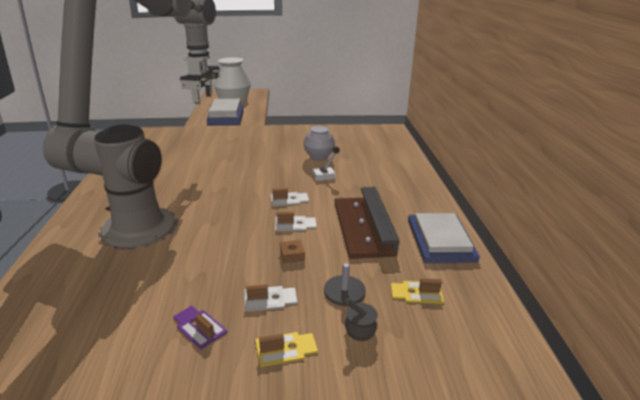

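The pictures show three white panels at (348,268), (408,262) and (538,288) in the t0 picture. There is one wooden sleeve (472,266), the stem (531,216) and the mortar (584,207). The dimmer is at (284,217), with its lever leaning far/left, and the vase is at (212,218). The purple (573,350) and yellow (598,273), (535,147) plates are decoys. I'll enlarge next.

Run:
```python
from h import *
crop('top0',205,110,485,260,2.85,'tc')
```

```text
(no output)
```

View pics/tc.png

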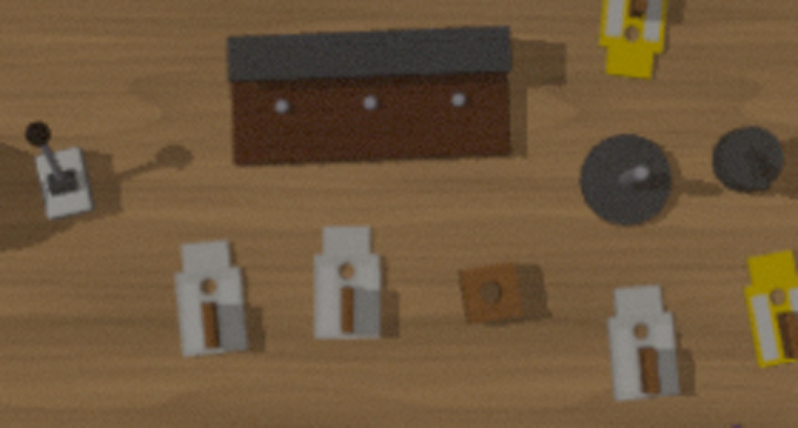

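```bash
cat > m1.py <<'E'
from h import *
c=load('top0')
def W(p,z): return pix(c,np.array(p,float).reshape(-1,2)/2.85+[205-.32,110-.32],z)[:,:2]
for n,t,b,h in [('A',[(182,244),(228,240)],[(183,356),(247,350)],(208,287)),('B',[(324,227),(370,227)],[(315,338),(381,339)],(346,270)),('C',[(614,289),(660,286)],[(615,401),(678,396)],(641,331))]:
    T=W(t,6).mean(0);B=W(b,6).mean(0);d=T-B
    print(n,'len',np.linalg.norm(d).round(1),'yaw',np.arctan2(d[1],d[0]).round(3),'org',((T+B)/2).round(1),'hole',W(h,6).round(1))
P=W([(281,106),(370,103),(458,100)],27);print('pins',P.round(1));d=P[0]-P[2];print('yaw',np.arctan2(-d[0],d[1]),np.linalg.norm(d))
e=W([(234,164),(511,155)],18);d=e[0]-e[1];print(e.round(1),np.arctan2(-d[0],d[1]))
r=W([(228,80),(510,72)],55-0);d=r[0]-r[1];print('railtopedge',r.round(1),np.arctan2(-d[0],d[1]))
print('foot',W((626,180),12),'stemtop',W((641,173),82))
s=W([(460,271),(517,262),(524,319),(468,325)],28);print('sleeve',s.round(1),s.mean(0),W((490,292),28))
s=W([(37,157),(81,148),(92,209),(48,218)],25);print('dim',s.round(1),s.mean(0))
for z in(70,90,100,110): print('ball',z,W((38,133),z))
o=get_obs();print(R.from_euler('xyz',o['tcp_rot']).as_matrix().round(3))
E
python3 m1.py
```

```text
A len 120.8 yaw 0.091 org [450.8 143.7] hole [[462.1 145.8]]
B len 120.6 yaw 0.006 org [466.4  -5.4] hole [[480.1  -3.8]]
C len 120.5 yaw 0.078 org [ 400.1 -324.1] hole [[ 413.  -323.3]]
pins [[ 655.8   65.4]
 [ 658.6  -30.1]
 [ 661.6 -124.5]]
yaw 0.030444374001374265 190.06539668832994
[[ 594.5  116.6]
 [ 603.2 -182. ]] 0.029278871720025693
railtopedge [[ 679.4  120. ]
 [ 686.8 -177.2]] 0.02476014578634043
foot [[ 576.58328136 -307.59858345]] stemtop [[ 576.89393662 -307.90226457]]
sleeve [[ 478.1 -125.1]
 [ 487.5 -186. ]
 [ 426.8 -193. ]
 [ 420.7 -133.3]] [ 453.27887352 -159.35349651] [[ 455.66074621 -156.94333385]]
dim [[602.6 329.9]
 [612.  281.9]
 [545.9 269.3]
 [536.4 317.2]] [574.23452509 299.57182755]
ball 70 [[622.52927744 318.14092361]]
ball 90 [[619.77012385 313.24026735]]
ball 100 [[618.39054706 310.78993922]]
ball 110 [[617.01097026 308.33961109]]
[[-0.     0.26   0.966]
 [-0.001  0.966 -0.26 ]
 [-1.    -0.001 -0.   ]]
```

```bash
cat > plan.py <<'E'
from h import *
def pose():
    o=get_obs(); M=R.from_euler('xyz',o['tcp_rot']).as_matrix()
    return np.array([*o['tool_pos'],np.arctan2(M[1,2],M[0,2])])
def plan(targets,step=40,start=None,q=1):
    "targets: x,y,z,theta ; prints rows"
    p=pose() if start is None else np.array(start,float); print('from',p.round(3)); rows=[]
    for t in targets:
        t=np.array(t,float); a=p.copy()
        n=int(max(np.ceil(np.linalg.norm(t[:3]-a[:3])/step),np.ceil(abs(t[3]-a[3])/np.radians(8)),1))
        for i in range(1,n+1):
            g=a+(t-a)*i/n; d=g-p; th=p[3]; qq=q if i<n else .5
            r=np.array([-d[2],-np.sin(th)*d[0]+np.cos(th)*d[1],np.cos(th)*d[0]+np.sin(th)*d[1]])
            r=np.round(r/qq)*qq; k=round(-np.degrees(d[3])*2)/2
            if i==n:k=round(-np.degrees(d[3]),1)
            p=p+[-np.sin(th)*r[1]+np.cos(th)*r[2],np.cos(th)*r[1]+np.sin(th)*r[2],-r[0],-np.radians(k)]
            rows.append([float(x)for x in r]+[float(k)])
    for i in range(0,len(rows),8): print(str(rows[i:i+8]).replace('.0,',',').replace('.0]',']'))
    print('end',p.round(3))
E
python3 - <<'E'
from plan import *
plan([(640,330,180,.19),(658,319,85,.19)])
u=np.array([.982,.189])
E
```

```text
from [ 1.36243e+02  5.06714e+02  2.26226e+02 -2.63000e-01]
[[3, -3, 38, -2], [4, -4, 38, -1.5], [3, -5, 38, -2], [3, -7, 37, -2], [4, -7, 38, -2], [3, -9, 37, -1.5], [3, -11, 36, -2], [3, -11, 37, -2]]
[[4, -12, 36, -1.5], [3, -14, 35, -2], [3, -15, 36, -2], [4, -16, 34, -1.5], [3, -17, 34, -2], [3, -17.5, 34, -1.9], [32, -5, 5, 0], [31, -5, 5, 0]]
[[32, -4.5, 5.5, -0]]
end [6.57839e+02 3.18843e+02 8.52260e+01 1.89000e-01]
```

send_rows(moves=[[3,-3,38,-2],[4,-4,38,-1.5],[3,-5,38,-2],[3,-7,37,-2],[4,-7,38,-2],[3,-9,37,-1.5],[3,-11,36,-2],[3,-11,37,-2]], hand=0)

```text
time: 1.15
tool_pos: [425.3, 405.2, 200.3]
tcp_rot: [-2.72, 1.57, -2.719]
contact_force: [0.4, -0.2, 0.2]
grip_width: 16.2
```

send_rows(moves=[[4,-12,36,-1.5],[3,-14,35,-2],[3,-15,36,-2],[4,-16,34,-1.5],[3,-17,34,-2],[3,-17.5,34,-1.9],[32,-5,5,0],[31,-5,5,0]])

```text
time: 2.15
tool_pos: [652.1, 321.9, 116.2]
tcp_rot: [3.079, 1.57, -3.016]
contact_force: [0.3, -0.3, -0.6]
grip_width: 0.0
```

send_rows(moves=[[32,-4.5,5.5,0],[0,0,0,0]])

```text
time: 2.4
tool_pos: [656.3, 318.0, 81.9]
tcp_rot: [-2.986, 1.564, -2.798]
contact_force: [0.2, 0.1, -0.0]
grip_width: 0.2
```

send_rows(moves=[[0,0,-15,0],[0,0,-15,0],[0,0,-15,0],[0,0,-15,0],[0,0,-15,0],[0,0,-15,0],[0,0,-12,0],[0,0,0,0]])

```text
time: 3.4
tool_pos: [557.8, 300.5, 87.6]
tcp_rot: [0.273, 1.569, 0.463]
contact_force: [0.2, -0.6, 0.4]
grip_width: 0.5
```

send_rows(moves=[[0,0,-4,0],[0,0,-4,0],[0,0,-3,0],[0,0,-2,0],[0,0,0,0]])

```text
time: 4.03
tool_pos: [548.6, 298.1, 86.2]
tcp_rot: [0.11, 1.562, 0.299]
contact_force: [12.3, 2.7, -5.5]
grip_width: 0.6
```

Run:
```python
from h import *
shot('side','s1');crop('s1',280,130,380,205,7,'s1c')
```

```text
(no output)
```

View pics/s1c.png

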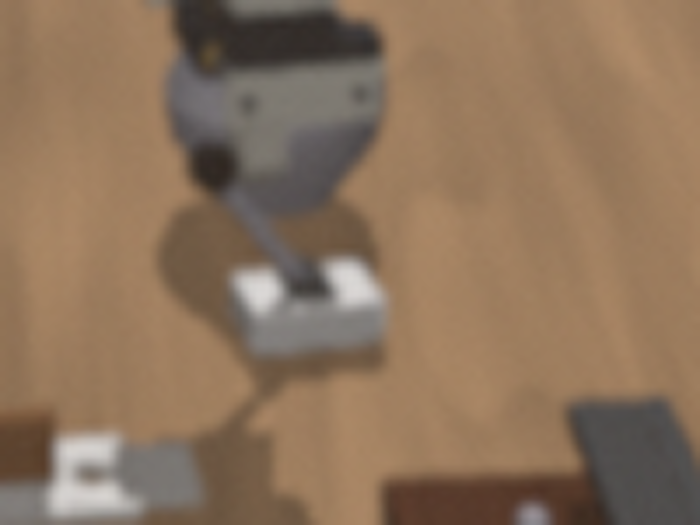

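The lever now leans towards the robot, with its ball at (213,165) in the crop. A 12 N reaction confirms it is on the stop. Next I'll go to panel A.

Run:
```python
from plan import *
plan([(575,303,86,.19),(570,300,180,.19),(420.5,141.5,150,.09)])
```

```text
from [5.48644e+02 2.98146e+02 8.62060e+01 1.89000e-01]
[[0, -0, 27, -0.1], [-31, -1, -2, 0], [-32, -0, -2, 0], [-31, -1, -1.5, 0], [5, -21, -29, 1], [5, -22, -30, 1], [5, -22, -28, 1], [5, -23, -29, 1]]
[[5, -23, -28, 1], [5, -24, -27, 0.8]]
end [4.20672e+02 1.41544e+02 1.50206e+02 8.90000e-02]
```

send_rows(moves=[[0,0,27,0],[-31,-1,-2,0],[-32,0,-2,0],[-31,-1,-1.5,0],[5,-21,-29,1],[5,-22,-30,1],[5,-22,-28,1],[5,-23,-29,1]], hand=0)

```text
time: 5.08
tool_pos: [465.2, 193.1, 159.6]
tcp_rot: [2.907, 1.571, 3.026]
contact_force: [0.3, -0.8, -0.7]
grip_width: 0.3
```

send_rows(moves=[[5,-23,-28,1],[5,-24,-27,0.8],[0,0,0,0],[0,0,0,0]], hand=0.5)

```text
time: 5.58
tool_pos: [417.6, 141.4, 150.2]
tcp_rot: [0.246, 1.569, 0.333]
contact_force: [0.7, 0.0, 0.7]
grip_width: 35.8
```

Run:
```python
from plan import *
c=shot('wrist','w1');print(pose().round(3))
shot('top','t1')
```

```text
[4.17762e+02 1.41586e+02 1.50071e+02 8.80000e-02]
```

View pics/w1.png

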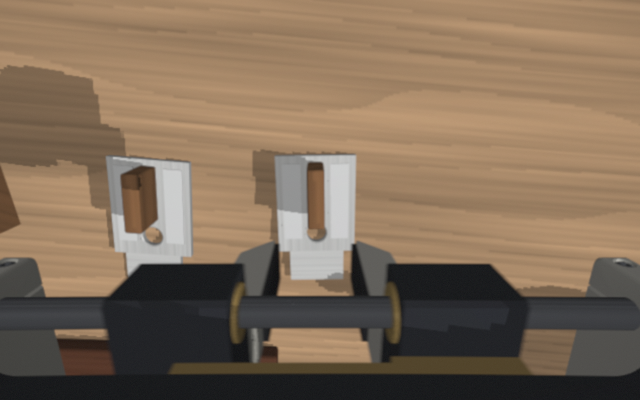

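```bash
cat > pm.py <<'E'
from plan import *
def panel(tag,near,tips,barnear=None,z=6):
    c=load(tag);N=pix(c,near,z)[:,:2];T=pix(c,tips,z)[:,:2]
    d=T.mean(0)-N.mean(0);e=N[1]-N[0];y=np.arctan2(d[1],d[0])
    o=(T.mean(0)+N.mean(0))/2
    print('len',np.linalg.norm(d).round(1),'w',np.linalg.norm(e).round(1),np.linalg.norm(T[1]-T[0]).round(1),'yaw',y.round(3),'yaw(near edge)',np.arctan2(-e[0],e[1]).round(3),'org',o.round(1),'grip',(o-30*d/np.linalg.norm(d)).round(1))
    if barnear is not None: print('bar top pts',pix(c,barnear,z+34).round(1)[:,:2])
E
python3 - <<'E'
from pm import *
panel('w1',[(278,156),(355,155)],[(291,279),(344,279)],[(308,163),(323,162)])
E
```

```text
len 120.2 w 66.3 51.0 yaw 0.096 yaw(near edge) 0.1 org [451.6 147. ] grip [421.8 144.1]
bar top pts [[391.8 134.5]
 [390.  145.9]]
```

Measured panel A: yaw 0.095, bar near (421,143). Before grasping it I'll take one precise look at the pins with the empty hand.

Run:
```python
from plan import *
plan([(655,-30,160,.03)])
```

```text
from [4.17714e+02 1.41633e+02 1.49952e+02 8.90000e-02]
[[-1, -24, 28, 0.5], [-2, -24, 28, 0.5], [-1, -23, 28, 0.5], [-1, -24, 28, 0], [-1, -23, 28, 0.5], [-2, -23, 29, 0.5], [-1, -23, 28, 0.5], [-1, -22, 29, 0.4]]
end [ 6.54911e+02 -2.99230e+01  1.59952e+02  2.90000e-02]
```

send_rows(moves=[[-1,-24,28,0.5],[-2,-24,28,0.5],[-1,-23,28,0.5],[-1,-24,28,0],[-1,-23,28,0.5],[-2,-23,29,0.5],[-1,-23,28,0.5],[-1,-22,29,0.4]])

```text
time: 6.68
tool_pos: [655.4, -30.7, 159.3]
tcp_rot: [1.728, 1.571, 1.757]
contact_force: [0.5, 0.4, -1.1]
grip_width: 46.2
```

send_rows(moves=[[0,0,0,0],[0,0,0,0],[0,0,0,0]])

```text
time: 7.05
tool_pos: [653.4, -29.5, 159.7]
tcp_rot: [2.577, 1.57, 2.606]
contact_force: [-0.4, 0.3, 0.0]
grip_width: 45.9
```

Run:
```python
from plan import *
c=shot('wrist','w2');print(pose().round(3))
crop('w2',60,60,580,330,1.5,'w2c')
```

```text
[ 6.53475e+02 -2.96740e+01  1.59909e+02  3.00000e-02]
```

View pics/w2c.png

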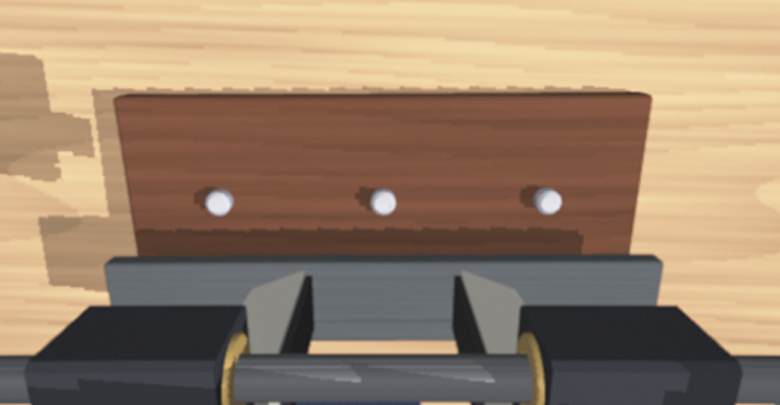

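Run:
```python
from h import *
c=load('w2')
f=lambda p,z:pix(c,np.array(p,float)/1.5+[60-.17,60-.17],z)[:,:2]
P=f([(549,202.5),(384,202.5),(219,202.5)],27);print(P.round(1));d=P[0]-P[2];print(np.linalg.norm(d),np.arctan2(-d[0],d[1]))
e=f([(650,95),(115,95)],18);d=e[0]-e[1];print(e.round(1),np.linalg.norm(d),np.arctan2(-d[0],d[1]), e.mean(0)+60*np.array([1,.03]))
```

```text
[[ 656.5   66.3]
 [ 659.2  -27.9]
 [ 661.9 -122. ]]
188.39913370189004 0.028624211755117805
[[ 595.8  117.1]
 [ 604.3 -177.7]] 294.91805335309573 0.028985825967215894 [660.05036784 -28.49967004]
```

Run:
```python
from plan import *
plan([(421.5,143,90,.095),(421.5,143,12,.095)])
```

```text
from [ 6.53475e+02 -2.96740e+01  1.59909e+02  3.00000e-02]
[[9, 22, -28, -0.5], [8, 23, -28, -0.5], [9, 23, -28, -0.5], [9, 23, -28, -0.5], [9, 24, -28, -0.5], [8, 23, -27, -0.5], [9, 24, -27, -0.5], [9, 24.5, -27, -0.2]]
[[39, -0, -0, 0], [39, -0, -0, -0]]
end [4.21583e+02 1.43201e+02 1.19090e+01 9.40000e-02]
```

send_rows(moves=[[9,22,-28,-0.5],[8,23,-28,-0.5],[9,23,-28,-0.5],[9,23,-28,-0.5],[9,24,-28,-0.5],[8,23,-27,-0.5],[9,24,-27,-0.5],[9,24.5,-27,-0.2]])

```text
time: 8.1
tool_pos: [421.0, 143.5, 90.0]
tcp_rot: [0.204, 1.57, 0.298]
contact_force: [-0.8, 0.5, 0.9]
grip_width: 45.6
```

send_rows(moves=[[0,0,0,0],[20,0,0,0],[20,0,0,0],[15,0,0,0],[13,0,0,0],[10,0,0,0],[0,0,0,0],[0,0,0,0]])

```text
time: 9.1
tool_pos: [422.6, 142.6, 12.0]
tcp_rot: [0.146, 1.57, 0.239]
contact_force: [0.6, -0.8, -0.8]
grip_width: 46.3
```

send_rows(moves=[[0,0,0,0],[0,0,0,0],[0,0,0,0],[0,0,0,0],[0,0,0,0],[0,0,0,0]], hand=0)

```text
time: 9.85
tool_pos: [422.3, 142.5, 11.8]
tcp_rot: [0.317, 1.571, 0.41]
contact_force: [-0.4, -0.2, 3.0]
grip_width: 13.8
```

Run:
```python
from plan import *
print(pose().round(3))
# panel org if grip at bar centre: hole at pin -> tool = pin -42 along base x
u=np.array([np.cos(.029),np.sin(.029)]);pin=np.array([656.2,66]);
a=pin-(42+75)*u
plan([(a[0],a[1],90,.029),(a[0],a[1],43,.029)],step=25)
```

```text
[4.22282e+02 1.42542e+02 1.18270e+01 9.30000e-02]
from [4.22282e+02 1.42542e+02 1.18270e+01 9.30000e-02]
[[-11, -13, 16, 0.5], [-11, -13, 15, 0.5], [-12, -12, 16, 0.5], [-11, -13, 16, 0.5], [-11, -12, 16, 0.5], [-11, -12, 16, 0.5], [-11, -12.5, 16.5, 0.7], [23, -0, -0, 0]]
[[24, -0, -0, -0]]
end [5.39415e+02 6.27030e+01 4.28270e+01 2.90000e-02]
```

send_rows(moves=[[-15,0,0,0],[-16,0,0,0],[0,-25,31,1],[0,-25,32,1],[0,-24,32,1],[0,-12.5,16.5,0.7],[0,0,0,0],[0,0,0,0]])

```text
time: 10.85
tool_pos: [538.3, 64.5, 42.2]
tcp_rot: [2.968, 1.569, 2.997]
contact_force: [0.3, 0.2, -1.7]
grip_width: 14.3
```

Run:
```python
from plan import *
c=shot('wrist','w3');print(pose().round(3));crop('w3',140,110,500,310,2.2,'w3c')
```

```text
[5.38339e+02 6.46680e+01 4.23230e+01 2.90000e-02]
```

View pics/w3c.png

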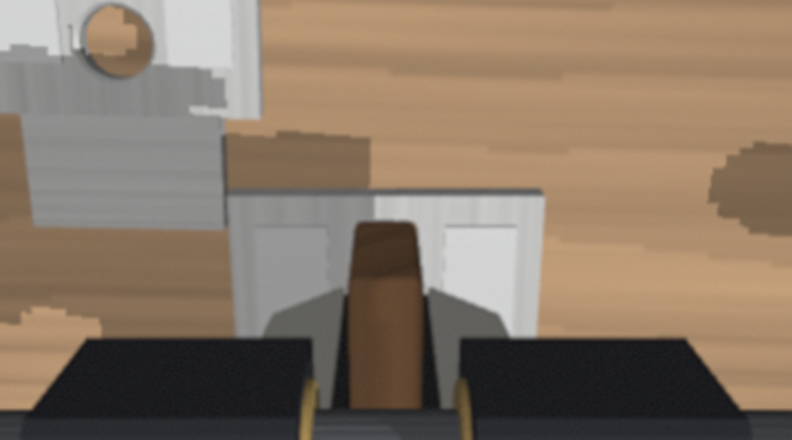

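```bash
cat > nh.py <<'E'
from plan import *
def near(tag,a,b,ztop,crop=None):
    c=load(tag); p=np.array([a,b],float)
    if crop is not None: x0,y0,s=crop; p=p/s+[x0-.5+.5/s,y0-.5+.5/s]
    N=pix(c,p,ztop)[:,:2]; e=N[1]-N[0]; y=np.arctan2(-e[0],e[1]); m=N.mean(0)
    P=pose(); t=P[3]; d=m-P[:2]
    print('near mid',m.round(1),'w',np.linalg.norm(e).round(1),'yaw',y.round(3),'in tool z,y:',(d@[np.cos(t),np.sin(t)]).round(1),(d@[-np.sin(t),np.cos(t)]).round(1))
if __name__=='__main__': near('w3',(228,194),(543,194),36.5,(140,110,2.2))
E
python3 nh.py
```

```text
near mid [507.2  64.2] w 69.5 yaw 0.028 in tool z,y: -31.1 0.4
```

Held panel is square, near edge at y row 194 of the crop, so the hole sits 41 mm ahead of the tool. Sliding it in.

send_rows(moves=[[0,-1,12,0],[0,-1,12,0],[0,0,12,0],[0,0,12,0],[0,0,12,0],[0,0,10,0],[0,0,7,0],[0,0,0,0]])

```text
time: 11.9
tool_pos: [616.9, 64.3, 42.6]
tcp_rot: [1.236, 1.571, 1.264]
contact_force: [-0.0, -0.1, -2.1]
grip_width: 14.0
```

send_rows(moves=[[2,0,0,0],[2,0,0,0],[2,0,0,0],[2,0,0,0],[0,0,0,0],[0,0,0,0]])

```text
time: 12.65
tool_pos: [616.6, 64.3, 34.8]
tcp_rot: [0.33, 1.571, 0.359]
contact_force: [-0.4, -0.4, -2.5]
grip_width: 13.8
```

Run:
```python
from plan import *
print(pose().round(3),get_obs()['contact_force'],get_obs()['moment'])
```

```text
[6.16626e+02 6.43290e+01 3.47710e+01 2.90000e-02] [-0.38656242 -0.38350041 -2.51978847] [ 0.03966332  0.04641928 -0.02535909]
```

Past the pin top with no load; lowering to the deck.

send_rows(moves=[[2,0,0,0],[2,0,0,0],[0.5,0,0,0],[0,0,0,0],[0,0,0,0]])

```text
time: 13.28
tool_pos: [616.6, 64.3, 30.3]
tcp_rot: [0.63, 1.571, 0.659]
contact_force: [-0.5, -0.0, -2.8]
grip_width: 13.8
```

send_rows(moves=[[0,0,0,0],[0,0,0,0],[0,0,0,0],[0,0,0,0]], hand=0.5)

```text
time: 13.78
tool_pos: [616.7, 64.3, 30.3]
tcp_rot: [0.237, 1.57, 0.266]
contact_force: [-0.4, -0.0, 0.1]
grip_width: 44.8
```

Run:
```python
from plan import *
o=get_obs();p=pose();print(p,o['contact_force'])
x,y,z,t=p
plan([(x-1,y,110,t),(436.5,-5.5,110,.006)],step=35)
# other pieces moved? diff top image
```

```text
[6.16677980e+02 6.43460494e+01 3.03374340e+01 2.87057990e-02] [-0.40606139 -0.03776521  0.07792091]
from [6.16678e+02 6.43460e+01 3.03370e+01 2.90000e-02]
[[-27, 0, -0, 0], [-26, 0, -1, 0], [-26.5, 0, 0, -0], [-0, -11, -30, 0], [-0, -11, -30, 0.5], [-0, -11, -30, 0], [-0, -11, -31, 0.5], [-0, -11, -30, 0]]
[[-0, -11, -29.5, 0.3]]
end [ 4.36538e+02 -5.27800e+00  1.09837e+02  6.00000e-03]
```

send_rows(moves=[[-27,0,0,0],[-26,0,-1,0],[-26.5,0,0,0],[0,-11,-30,0],[0,-11,-30,0.5],[0,-11,-30,0],[0,-11,-31,0.5],[0,-11,-30,0]])

```text
time: 14.78
tool_pos: [464.8, 5.7, 109.9]
tcp_rot: [-0.053, 1.57, -0.042]
contact_force: [0.9, -0.6, -0.8]
grip_width: 46.3
```

send_rows(moves=[[0,-11,-29.5,0.3],[0,0,0,0],[0,0,0,0]])

```text
time: 15.15
tool_pos: [437.5, -5.4, 110.1]
tcp_rot: [-0.075, 1.569, -0.069]
contact_force: [0.2, 0.8, -0.1]
grip_width: 45.9
```

Run:
```python
from plan import *
c=shot('wrist','w4');print(pose().round(3))
shot('top','t4')
a=cv2.imread('pics/w4.png');b=cv2.imread('pics/t4.png')[100:270,190:490]
b=cv2.resize(b,(640,363))
cv2.imwrite('pics/w4t.png',np.vstack([a[80:300],b]))
```

```text
[ 4.37627e+02 -5.26100e+00  1.10012e+02  6.00000e-03]
```

View pics/w4t.png

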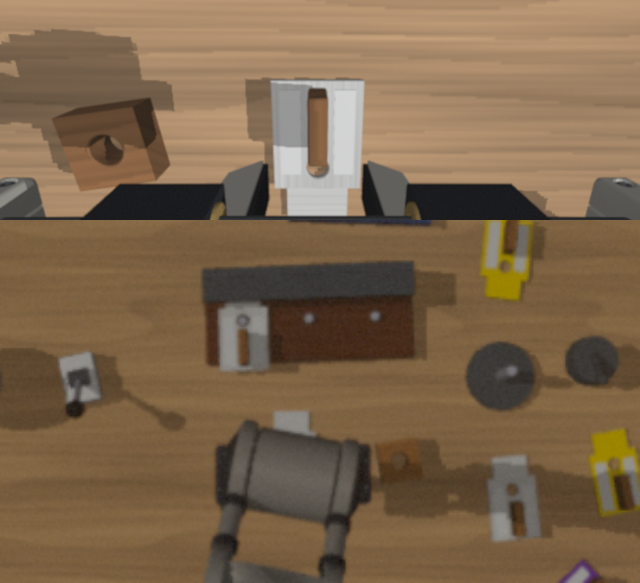

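Panel A is seated, with its pin in the hole at (242,320). The dimmer is off, and sleeve and panel C have not moved. B's near corners are at (271,161) and (365,160), bar near end at (308–327,170).

Run:
```python
from nh import *
near('w4',(271,161),(365,160),6)
print(pix(load('w4'),[(308,170),(327,170)],40).round(1))
```

```text
near mid [408.   -2.6] w 70.5 yaw 0.016 in tool z,y: -29.5 2.8
[[407.4  -9.5  40. ]
 [407.4   3.   40. ]]
```

send_rows(moves=[[20,1.5,0.5,0],[20,0,0,0],[20,0,0,0],[15,0,0,0],[13,0,0,0],[10,0,0,0],[0,0,0,0],[0,0,0,0]])

```text
time: 16.25
tool_pos: [437.3, -3.8, 12.0]
tcp_rot: [-0.026, 1.57, -0.02]
contact_force: [-0.5, 0.5, -0.2]
grip_width: 45.5
```

send_rows(moves=[[0,0,0,0],[0,0,0,0],[0,0,0,0],[0,0,0,0],[0,0,0,0],[0,0,0,0]], hand=0)

```text
time: 17.0
tool_pos: [437.0, -3.8, 11.8]
tcp_rot: [0.132, 1.571, 0.138]
contact_force: [-0.5, 0.7, 2.5]
grip_width: 13.7
```

Run:
```python
from plan import *
print(pose().round(3))
u=np.array([np.cos(.029),np.sin(.029)]);pin=np.array([659,-29.5]);
x,y,z,t=pose()
a=pin-(41.5+77)*u
plan([(x,y,42.8,t),(a[0],a[1],42.8,.029)],step=32)
```

```text
[ 4.37003e+02 -3.80500e+00  1.18190e+01  6.00000e-03]
from [ 4.37003e+02 -3.80500e+00  1.18190e+01  6.00000e-03]
[[-31, 0, 0, -0], [0, -7, 26, -0.5], [0, -8, 26, 0], [0, -8, 25, -0.5], [0, -7.5, 26, -0.3]]
end [ 5.40442e+02 -3.27860e+01  4.28190e+01  2.90000e-02]
```

send_rows(moves=[[-15,0,0,0],[-16,0,0,0],[0,-7,26,-0.5],[0,-8,26,0],[0,-8,25,-0.5],[0,-7.5,26,-0.3],[0,0,0,0],[0,0,0,0]])

```text
time: 18.0
tool_pos: [539.1, -32.5, 42.0]
tcp_rot: [2.863, 1.568, 2.892]
contact_force: [-0.5, 0.4, -1.1]
grip_width: 13.8
```

Run:
```python
from plan import *
o=get_obs();print(pose().round(3),o['grip_width']);plan([(616.5,-30.4,pose()[2],.029)],step=12)
```

```text
[ 5.39077e+02 -3.24520e+01  4.20290e+01  2.90000e-02] 13.752761731947308
from [ 5.39077e+02 -3.24520e+01  4.20290e+01  2.90000e-02]
[[-0, -0, 11, 0], [-0, -0, 11, 0], [-0, -0, 11, 0], [-0, -0, 11, 0], [-0, -0, 11, 0], [-0, -0, 11, 0], [-0, -0, 11.5, -0]]
end [ 6.16545e+02 -3.02330e+01  4.20290e+01  2.90000e-02]
```

send_rows(moves=[[0,0,11,0],[0,0,11,0],[0,0,11,0],[0,0,11,0],[0,0,11,0],[0,0,11,0],[0,0,11,0],[0,0,0,0]])

```text
time: 19.0
tool_pos: [618.1, -30.6, 42.6]
tcp_rot: [-0.062, 1.57, -0.034]
contact_force: [0.0, -0.3, -2.1]
grip_width: 13.4
```

send_rows(moves=[[2,0,0,0],[2,0,0,0],[2,0,0,0],[1,0,0,0],[0,0,0,0],[0,0,0,0]])

```text
time: 19.75
tool_pos: [617.4, -30.6, 35.8]
tcp_rot: [0.641, 1.571, 0.669]
contact_force: [-0.6, 1.5, -1.7]
grip_width: 13.8
```

send_rows(moves=[[2,0,0,0],[2,0,0,0],[1.5,0,0,0],[0,0,0,0],[0,0,0,0]])

```text
time: 20.38
tool_pos: [617.4, -30.6, 30.2]
tcp_rot: [0.729, 1.571, 0.758]
contact_force: [1.1, 0.4, -2.3]
grip_width: 13.8
```

send_rows(moves=[[0,0,0,0],[0,0,0,0],[0,0,0,0],[0,0,0,0]], hand=0.5)

```text
time: 20.88
tool_pos: [617.4, -30.6, 30.3]
tcp_rot: [0.314, 1.571, 0.342]
contact_force: [0.5, -0.0, -1.3]
grip_width: 45.3
```

Run:
```python
from plan import *
o=get_obs();p=pose();print(p,o['contact_force'])
x,y,z,t=p
plan([(x-1,y,110,t),(371,-325.5,110,.078)],step=40)
```

```text
[ 6.17409514e+02 -3.05859289e+01  3.02933004e+01  2.86193670e-02] [ 0.50390817 -0.00558233 -1.32748206]
from [ 6.1741e+02 -3.0586e+01  3.0293e+01  2.9000e-02]
[[-40, 0, -0, 0], [-39.5, 0, -1, -0], [-0, -29, -25, -0.5], [-0, -28, -26, 0], [-0, -29, -26, -0.5], [-0, -28, -25, 0], [-0, -29, -26, -0.5], [-0, -28, -26, 0]]
[[-0, -28, -27, -0.5], [-0, -28, -26, -0.5], [-0, -27, -27, 0], [-0, -28, -26, -0.3]]
end [ 3.71179e+02 -3.25604e+02  1.09793e+02  7.70000e-02]
```

send_rows(moves=[[-40,0,0,0],[-39.5,0,-1,0],[0,-29,-25,-0.5],[0,-28,-26,0],[0,-29,-26,-0.5],[0,-28,-25,0],[0,-29,-26,-0.5],[0,-28,-26,0]])

```text
time: 21.88
tool_pos: [468.8, -208.8, 109.9]
tcp_rot: [-0.527, 1.57, -0.471]
contact_force: [1.0, -0.5, 0.5]
grip_width: 45.9
```

send_rows(moves=[[0,-28,-27,-0.5],[0,-28,-26,-0.5],[0,-27,-27,0],[0,-28,-26,-0.3],[0,0,0,0],[0,0,0,0]])

```text
time: 22.62
tool_pos: [371.3, -325.3, 109.7]
tcp_rot: [0.944, 1.57, 1.021]
contact_force: [0.0, -0.7, 0.5]
grip_width: 46.0
```

Run:
```python
from plan import *
c=shot('wrist','w5');print(pose().round(3))
shot('top','t5')
a=cv2.imread('pics/w5.png');b=cv2.imread('pics/t5.png')[100:270,190:490]
b=cv2.resize(b,(640,363))
cv2.imwrite('pics/w5t.png',np.vstack([a[80:300],b]))
```

```text
[ 3.71521e+02 -3.24948e+02  1.09700e+02  7.80000e-02]
```

View pics/w5t.png

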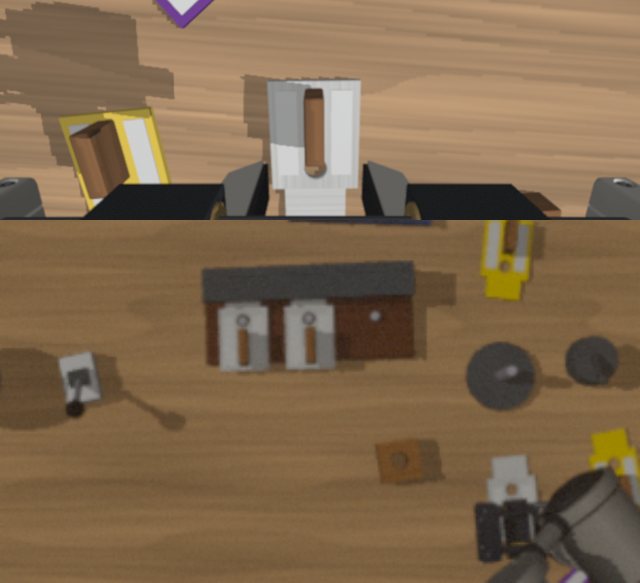

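Panels A and B are both seated, and C (white) is under the gripper with near corners at (267,161) and (361,160).

Run:
```python
from nh import *
near('w5',(267,161.5),(361,160.5),6)
near('w5',(305,170),(324,170),40)
```

```text
near mid [ 342.1 -327.5] w 70.5 yaw 0.087 in tool z,y: -29.7 -0.4
near mid [ 341.1 -327.2] w 12.5 yaw 0.076 in tool z,y: -30.6 -0.0
```

send_rows(moves=[[20,-1,0,0],[20,0,0,0],[20,0,0,0],[15,0,0,0],[13,0,0,0],[10,0,0,0],[0,0,0,0],[0,0,0,0]])

```text
time: 23.72
tool_pos: [371.4, -326.9, 12.0]
tcp_rot: [-0.844, 1.57, -0.766]
contact_force: [0.7, 0.4, -0.4]
grip_width: 45.8
```

send_rows(moves=[[0,0,0,0],[0,0,0,0],[0,0,0,0],[0,0,0,0],[0,0,0,0],[0,0,0,0]], hand=0)

```text
time: 24.48
tool_pos: [371.2, -326.6, 11.8]
tcp_rot: [0.528, 1.571, 0.606]
contact_force: [-1.2, 0.1, 2.9]
grip_width: 13.5
```

Run:
```python
from plan import *
x,y,z,t=pose();print(x,y,z,t)
u=np.array([np.cos(.029),np.sin(.029)]);pin=np.array([662,-124.3]);
a=pin-(42.5+77)*u
plan([(x,y,80,t),(a[0],a[1],80,.029),(a[0],a[1],42.3,.029)],step=35)
```

```text
371.2154138841473 -326.55955017989186 11.80100344915112 0.07753789500418418
from [ 3.71215e+02 -3.26560e+02  1.18010e+01  7.80000e-02]
[[-34, 0, 0, 0], [-34, 0, 0, -0], [-0, 23, 23, 0.5], [-0, 23, 23, 0], [-0, 24, 23, 0.5], [-0, 23, 23, 0.5], [-0, 24, 23, 0], [-0, 24, 23, 0.5]]
[[-0, 24, 22, 0.5], [-0, 23.5, 22.5, 0.3], [19, 0, -0, 0], [18.5, 0, -0, -0]]
end [ 5.42725e+02 -1.27993e+02  4.23010e+01  2.90000e-02]
```

send_rows(moves=[[-34,0,0,0],[-34,0,0,0],[0,23,23,0.5],[0,23,23,0],[0,24,23,0.5],[0,23,23,0.5],[0,24,23,0],[0,24,23,0.5]])

```text
time: 25.48
tool_pos: [500.4, -176.2, 79.2]
tcp_rot: [2.587, 1.57, 2.63]
contact_force: [0.0, 0.1, -2.7]
grip_width: 13.8
```

send_rows(moves=[[0,24,22,0.5],[0,23.5,22.5,0.3],[19,0,0,0],[18.5,0,0,0],[0,0,0,0],[0,0,0,0]])

```text
time: 26.22
tool_pos: [542.9, -128.2, 42.5]
tcp_rot: [-0.051, 1.57, -0.023]
contact_force: [-0.1, -0.9, -2.4]
grip_width: 14.0
```

Run:
```python
from plan import *
o=get_obs();print(pose().round(3),o['grip_width']);plan([(619.7,-125.4,pose()[2],.029)],step=12)
c=shot('wrist','w6');crop('w6',140,110,500,310,2.2,'w6c')
```

```text
[ 5.42894e+02 -1.28186e+02  4.25200e+01  2.80000e-02] 14.030497450936998
from [ 5.42894e+02 -1.28186e+02  4.25200e+01  2.80000e-02]
[[-0, 0, 11, 0], [-0, 0, 11, 0], [-0, 0, 11, 0], [-0, 0, 11, 0], [-0, 0, 11, 0], [-0, 1, 11, 0], [-0, -0.5, 11, -0]]
end [ 6.19849e+02 -1.25493e+02  4.25200e+01  2.80000e-02]
```

View pics/w6c.png

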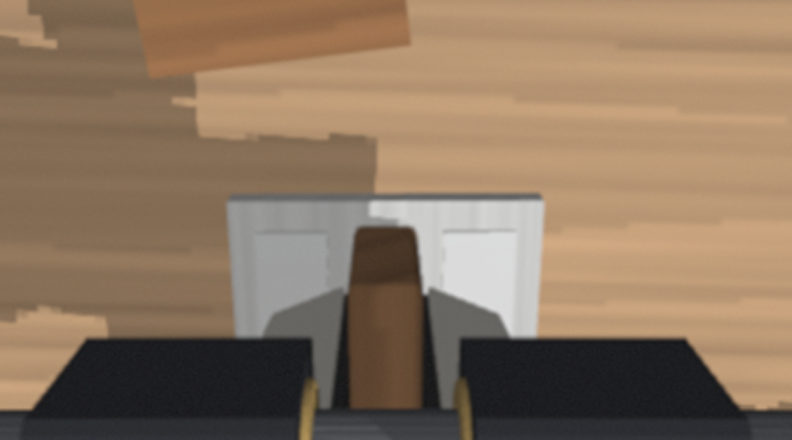

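Held square; near edge at row 200, so hole ≈42.5 mm ahead. Insert.

send_rows(moves=[[0,0.5,11,0],[0,0,11,0],[0,0,11,0],[0,0,11,0],[0,0,11,0],[0,0,11,0],[0,0,11,0],[0,0,0,0]])

```text
time: 27.28
tool_pos: [620.4, -125.3, 42.1]
tcp_rot: [-0.126, 1.57, -0.097]
contact_force: [0.0, 0.4, -1.1]
grip_width: 14.0
```

send_rows(moves=[[2,0,0,0],[2,0,0,0],[2,0,0,0],[1,0,0,0],[0,0,0,0],[0,0,0,0]])

```text
time: 28.02
tool_pos: [619.7, -125.3, 35.3]
tcp_rot: [0.446, 1.571, 0.474]
contact_force: [0.4, 0.4, -2.5]
grip_width: 13.6
```

send_rows(moves=[[2,0,0,0],[2,0,0,0],[1,0,0,0],[0,0,0,0],[0,0,0,0]])

```text
time: 28.65
tool_pos: [619.7, -125.3, 30.2]
tcp_rot: [0.7, 1.571, 0.728]
contact_force: [0.2, -0.8, -2.0]
grip_width: 14.1
```

send_rows(moves=[[0,0,0,0],[0,0,0,0],[0,0,0,0],[0,0,0,0]], hand=0.5)

```text
time: 29.15
tool_pos: [619.7, -125.3, 30.3]
tcp_rot: [0.048, 1.571, 0.076]
contact_force: [-0.4, -0.3, -0.4]
grip_width: 44.8
```

Run:
```python
from plan import *
o=get_obs();p=pose();print(p,o['contact_force'])
x,y,z,t=p
plan([(x-1,y,120,t),(454,-158.5,120,-.13)],step=40)
```

```text
[ 6.19731468e+02 -1.25338783e+02  3.03119843e+01  2.86650313e-02] [-0.44219549 -0.2900617  -0.37036982]
from [ 6.19731e+02 -1.25339e+02  3.03120e+01  2.90000e-02]
[[-30, 0, -0, 0], [-30, 0, -1, 0], [-29.5, 0, 0, -0], [-0, -6, -33, 2], [-0, -7, -33, 1.5], [-0, -7, -33, 2], [-0, -9, -32, 2], [-0, -10, -32.5, 1.6]]
end [ 4.53781e+02 -1.58489e+02  1.19812e+02 -1.30000e-01]
```

send_rows(moves=[[-30,0,0,0],[-30,0,-1,0],[-29.5,0,0,0],[0,-6,-33,-2],[0,-5,-33,-2],[0,-4,-33,-2],[0,-3,-33,-0.8],[0,-3,-33,0]])

```text
time: 30.15
tool_pos: [455.3, -161.9, 119.9]
tcp_rot: [-0.628, 1.57, -0.48]
contact_force: [-0.2, 0.6, -0.1]
grip_width: 45.8
```

send_rows(moves=[[0,0,0,0],[0,0,0,0],[0,0,0,0],[0,0,0,0]], hand=1)

```text
time: 30.65
tool_pos: [456.8, -161.6, 119.5]
tcp_rot: [1.003, 1.571, 1.151]
contact_force: [0.5, -0.0, 0.4]
grip_width: 81.5
```

Run:
```python
from plan import *
c=shot('wrist','w7');print(pose().round(3))
shot('top','t7')
a=cv2.imread('pics/w7.png');b=cv2.imread('pics/t7.png')[100:270,190:490]
b=cv2.resize(b,(640,363))
cv2.imwrite('pics/w7t.png',np.vstack([a[80:310],b]))
```

```text
[ 4.56692e+02 -1.61610e+02  1.19549e+02  1.48000e-01]
```

View pics/w7t.png

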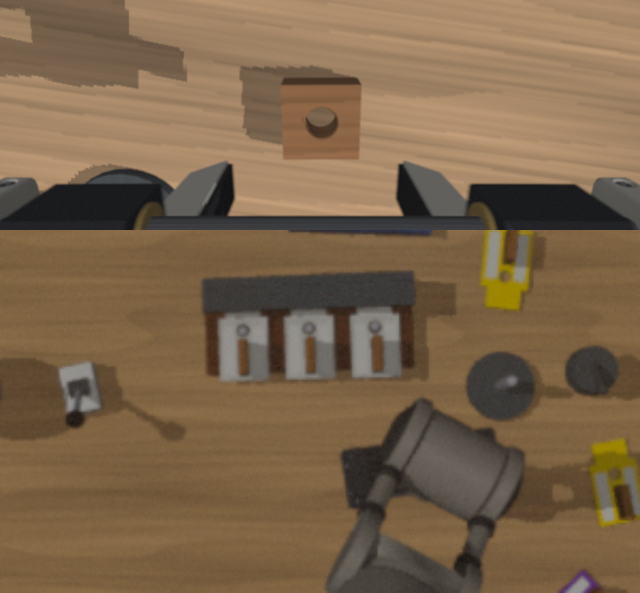

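All three panels are in their bays. The sleeve's top face spans (281,164)–(361,164) to (283,239)–(359,239) and is aligned with the tool.

Run:
```python
from nh import *
c=load('w7');p=pix(c,[(281,164),(361,164),(359,239),(283,239)],28);print(p.round(1),p.mean(0),pix(c,(321,201.5),28))
near('w7',(281,164),(361,164),28)
o=p.mean(0)[:2]
# foot edge visible in w2? stem from top only
```

```text
[[ 431.  -189.3   28. ]
 [ 422.6 -132.6   28. ]
 [ 480.4 -123.2   28. ]
 [ 488.9 -180.9   28. ]] [ 455.71424652 -156.48528149   28.        ] [[ 454.74711196 -156.63453763   28.        ]]
near mid [ 426.8 -160.9] w 57.4 yaw 0.147 in tool z,y: -29.3 5.1
```

Turning the gripper 90° for the sleeve, so that its wide body stays clear of the mortar at the stem.

Run:
```python
from plan import *
c=load('top0')
for z in (0,40,80): print('mortar',z,pix(c,np.array([584,207])/1.25,z).round(0))
print(pose().round(3))
plan([(455,-157.5,80,-1.423),(455,-157.5,9,-1.423)],step=20)
plan([(455,-157.5,115,-1.423),(577.5,-307.5,115,-1.423)],step=25,start=(455,-157.5,9,-1.423))
```

```text
mortar 0 [[ 601. -447.    0.]]
mortar 40 [[ 596. -434.   40.]]
mortar 80 [[ 591. -421.   80.]]
[ 4.56568e+02 -1.61603e+02  1.19540e+02  1.48000e-01]
from [ 4.56568e+02 -1.61603e+02  1.19540e+02  1.48000e-01]
[[3, 0, -0, 7.5], [4, 1, -0, 7.5], [3, -0, -0, 7.5], [3, 0, -1, 7.5], [3, 1, 0, 7.5], [4, -0, -0, 7.5], [3, 0, -0, 7.5], [3, 0, -1, 7.5]]
[[4, 0, -0, 7.5], [3, 0, -0, 7.5], [3, 0, -1, 7.5], [3.5, 0.5, -0.5, 7.5], [18, -0, 0, 0], [18, -0, 0, 0], [17, -0, 0, 0], [18, -0, 0.5, 0]]
end [ 455.248 -157.695    9.04    -1.423]
from [ 455.    -157.5      9.      -1.423]
[[-21, 0, 0, 0], [-21, 0, 0, 0], [-22, 0, 0, 0], [-21, 0, 0, 0], [-21, 0, 0, -0], [-0, 12, 21, 0], [-0, 13, 21, 0], [-0, 12, 20, 0]]
[[-0, 13, 21, 0], [-0, 12, 21, 0], [-0, 12, 21, 0], [-0, 13, 21, 0], [-0, 12, 20.5, -0]]
end [ 577.439 -307.606  115.      -1.423]
```

send_rows(moves=[[3,0,0,7.5],[4,1,0,7.5],[3,0,0,7.5],[3,0,-1,7.5],[3,1,0,7.5],[4,0,0,7.5],[3,0,0,7.5],[3,0,-1,7.5]])

```text
time: 31.75
tool_pos: [455.1, -158.9, 93.5]
tcp_rot: [2.794, 1.571, 1.89]
contact_force: [-0.2, -0.1, 0.8]
grip_width: 91.7
```

send_rows(moves=[[4,0,0,7.5],[3,0,0,7.5],[3,0,-1,7.5],[3.5,0.5,-0.5,7.5],[0,0,0,0],[0,0,0,0]])

```text
time: 32.5
tool_pos: [455.0, -157.4, 80.2]
tcp_rot: [2.162, 1.571, 0.741]
contact_force: [0.1, 0.2, 0.5]
grip_width: 91.8
```

Run:
```python
from plan import *
plan([(455,-157.5,9,-1.423)],step=15)
c=shot('wrist','w8');print(proj(c,[(455+29*a,-157.5+29*b,28) for a,b in((1,1),(1,-1),(-1,-1),(-1,1))]).round())
```

```text
from [ 455.003 -157.36    80.243   -1.421]
[[14, -0, 0, 0], [14, -0, 0, 0], [15, -0, 0, 0], [14, -0, 0, 0], [14, -0, 0, 0.1]]
end [ 455.003 -157.36     9.243   -1.423]
[[369. 186.]
 [352. 270.]
 [266. 258.]
 [276. 173.]]
```

View pics/w8.png

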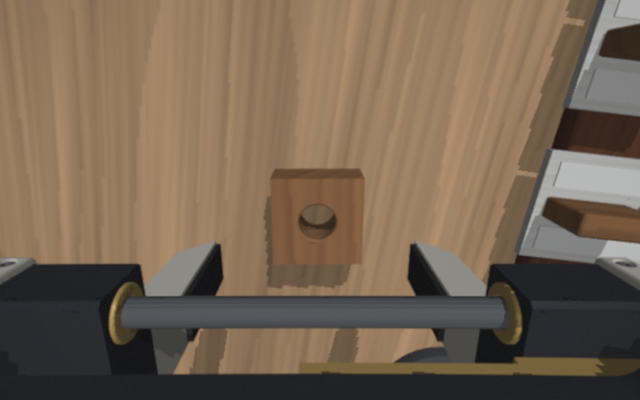

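Sleeve sits centred and square between the fingers, hole at (317,221). Descend and grip.

send_rows(moves=[[14,0,0,0],[14,0,0,0],[15,0,0,0],[14,0,0,0],[14,0,0,0],[0,0,0,0],[0,0,0,0]])

```text
time: 33.42
tool_pos: [455.1, -157.4, 9.3]
tcp_rot: [1.275, 1.57, -0.149]
contact_force: [0.6, 0.1, 0.2]
grip_width: 91.9
```

send_rows(moves=[[0,0,0,0],[0,0,0,0],[0,0,0,0],[0,0,0,0],[0,0,0,0],[0,0,0,0]], hand=0)

```text
time: 34.17
tool_pos: [455.1, -157.4, 9.3]
tcp_rot: [1.226, 1.57, -0.198]
contact_force: [-0.8, 0.3, 2.7]
grip_width: 57.9
```

send_rows(moves=[[-21,0,0,0],[-21,0,0,0],[-22,0,0,0],[-21,0,0,0],[-21,0,0,0],[0,12,21,0],[0,13,21,0],[0,12,20,0]])

```text
time: 35.17
tool_pos: [500.8, -213.7, 114.9]
tcp_rot: [-2.351, 1.57, 2.509]
contact_force: [-0.5, -0.0, -0.9]
grip_width: 57.7
```

send_rows(moves=[[0,13,21,0],[0,12,21,0],[0,12,21,0],[0,13,21,0],[0,12,20.5,0],[0,0,0,0],[0,0,0,0]])

```text
time: 36.05
tool_pos: [576.5, -306.7, 114.5]
tcp_rot: [-2.436, 1.569, 2.424]
contact_force: [0.2, 0.3, -0.7]
grip_width: 57.9
```

Run:
```python
from plan import *
print(pose().round(3),get_obs()['grip_width'])
c=shot('wrist','w9')
s=shot('side','s9');crop('s9',300,210,420,330,3.6,'s9c')
a=cv2.imread('pics/w9.png')[100:330,160:480];a=cv2.resize(a,(600,432));b=cv2.imread('pics/s9c.png')
cv2.imwrite('pics/w9s.png',cv2.resize(np.hstack([a,b]),None,fx=.77,fy=.77))
```

```text
[ 576.486 -306.714  114.5     -1.423] 57.90490052286693
```

View pics/w9s.png

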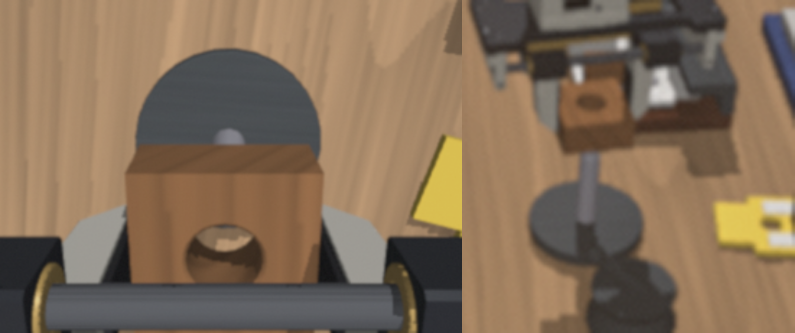

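Run:
```python
from plan import *
c=load('w9');t=-1.423;z=np.array([np.cos(t),np.sin(t)]);k=.77*1.875
f=lambda a,b:(160+a/k,100+b/k)
print('foot centre',pix(c,f(228.5,48),12)[0,:2]+50*z, pix(c,f(136,135),12),pix(c,f(321,135),12))
print('sleeve near edge->c',pix(c,[f(128,172),f(322,172)],133.2).mean(0)[:2]+29*z,'hole',pix(c,f(225,256),133.2))
plan([(577.5,-307.5,114.5,t)])
```

```text
foot centre [ 578.14691604 -305.94224705] [[ 528.93651013 -309.0171957    12.        ]] [[ 626.23252504 -294.58521414   12.        ]]
sleeve near edge->c [ 576.34921776 -306.27165592] hole [[ 576.14200475 -304.87411401  133.2       ]]
from [ 576.688 -306.698  115.029   -1.423]
[[0.5, 0.5, 1, -0]]
end [ 577.33  -307.613  114.529   -1.423]
```

Sleeve and stem agree to within ~1.5 mm in both views. A small shift, then lower.

send_rows(moves=[[8,1,0.5,0],[8,0,0,0],[6,0,0,0],[6,0,0,0],[6,0,0,0],[6,0,0,0],[0,0,0,0]])

```text
time: 37.02
tool_pos: [578.0, -307.7, 74.5]
tcp_rot: [-2.41, 1.57, 2.45]
contact_force: [0.5, 0.7, -1.3]
grip_width: 57.5
```

send_rows(moves=[[8,0,0,0],[8,0,0,0],[8,0,0,0],[8,0,0,0],[6,0,0,0],[6,0,0,0],[0,0,0,0]])

```text
time: 37.9
tool_pos: [578.1, -307.7, 30.6]
tcp_rot: [-2.435, 1.57, 2.425]
contact_force: [-0.2, -0.3, -0.6]
grip_width: 57.5
```

send_rows(moves=[[4,0,0,0],[3,0,0,0],[2,0,0,0],[0,0,0,0],[0,0,0,0]])

```text
time: 38.52
tool_pos: [578.4, -307.9, 22.3]
tcp_rot: [1.307, 1.571, -0.116]
contact_force: [-0.1, -1.4, -0.6]
grip_width: 57.8
```

send_rows(moves=[[0,0,0,0],[0,0,0,0],[0,0,0,0],[0,0,0,0],[0,0,0,0]], hand=1)

```text
time: 39.15
tool_pos: [578.3, -307.9, 22.2]
tcp_rot: [1.983, 1.571, 0.559]
contact_force: [0.4, 0.1, 0.3]
grip_width: 91.9
```

Run:
```python
from plan import *
x,y,z,t=pose();print(x,y,z,t)
# behind dimmer lever: pushing +x; finger centre = ball-22.5 along u ; off ball (-50.8) -> start -95
u=np.array([.982,.189]);cen=np.array([575.2,300])
a=cen-100*u;print(a)
plan([(x,y,150,t),(520,-120,190,-.7),(*a,190,.19),(*a,86,.19)],step=42)
```

```text
578.3373776773384 -307.86900808091747 22.213205742787917 -1.4234378832193748
[477.  281.1]
from [ 578.337 -307.869   22.213   -1.423]
[[-32, 0, 0, 0], [-32, 0, 0, 0], [-32, 0, 0, 0], [-32, 0, 0, -0], [-7, -5, -32, -7], [-6, -1, -33, -7], [-7, 3, -33, -6.5], [-7, 7, -32, -7]]
[[-6, 10, -31, -7], [-7, 14.5, -29.5, -6.9], [0, 28, -29, -5], [0, 30, -27, -5], [0, 33, -24, -5.5], [0, 34, -20, -5], [0, 37, -18, -5], [0, 37, -14, -5]]
[[0, 39, -11, -5], [0, 40, -8, -5.5], [0, 40, -3, -5], [0, 40.5, -0.5, -5], [35, -0, -0, 0], [34, -0, -0, 0], [35, -0, -0, -0]]
end [4.77176e+02 2.81317e+02 8.62130e+01 1.89000e-01]
```

send_rows(moves=[[-32,0,0,0],[-32,0,0,0],[-32,0,0,0],[-32,0,0,0],[-7,-5,-32,-7],[-6,-1,-33,-7],[-7,3,-33,-6.5],[-7,7,-32,-7]])

```text
time: 40.15
tool_pos: [539.3, -181.4, 177.5]
tcp_rot: [1.184, 1.571, 0.244]
contact_force: [0.5, -0.3, 0.6]
grip_width: 91.5
```

send_rows(moves=[[-6,10,-31,-7],[-7,14.5,-29.5,-6.9],[0,28,-29,-5],[0,30,-27,-5],[0,33,-24,-5.5],[0,34,-20,-5],[0,37,-18,-5],[0,37,-14,-5]], hand=0)

```text
time: 41.15
tool_pos: [494.1, 121.6, 190.4]
tcp_rot: [0.42, 1.57, 0.255]
contact_force: [0.5, 0.2, -0.7]
grip_width: 16.4
```

send_rows(moves=[[0,39,-11,-5],[0,40,-8,-5.5],[0,40,-3,-5],[0,40.5,-0.5,-5],[0,0,0,0],[0,0,0,0]])

```text
time: 41.9
tool_pos: [477.0, 280.8, 190.1]
tcp_rot: [-2.184, 1.57, -1.996]
contact_force: [0.7, 0.6, -0.4]
grip_width: 0.6
```

Run:
```python
from plan import *
print(pose().round(3))
shot('top','t10');s=shot('side','s10')
crop('t10',205,110,485,260,2.4,'a');crop('s10',260,120,420,320,1.8,'b')
a=cv2.imread('pics/a.png');b=cv2.imread('pics/s10.png')[170:320,230:430];b=cv2.resize(b,(400,300))
p=np.zeros((660,672,3),np.uint8);p[:360]=a[:360];p[360:,:400]=b
cv2.imwrite('pics/c10.png',p[:600] if 0 else cv2.resize(p,None,fx=.9,fy=.9))
u=np.array([.982,.189]);cen=np.array([575.2,300]);a=cen-100*u
plan([(*a,190,.19),(*a,86,.19)],step=35)
```

```text
[4.77046e+02 2.80825e+02 1.90130e+02 1.89000e-01]
from [4.77371e+02 2.80241e+02 1.90279e+02 1.87000e-01]
[[0.5, 1, -0, -0.1], [35, -0, -0, 0], [34, -0, -0, 0], [35, -0, -0, -0]]
end [4.77184e+02 2.81224e+02 8.57790e+01 1.89000e-01]
```

View pics/c10.png

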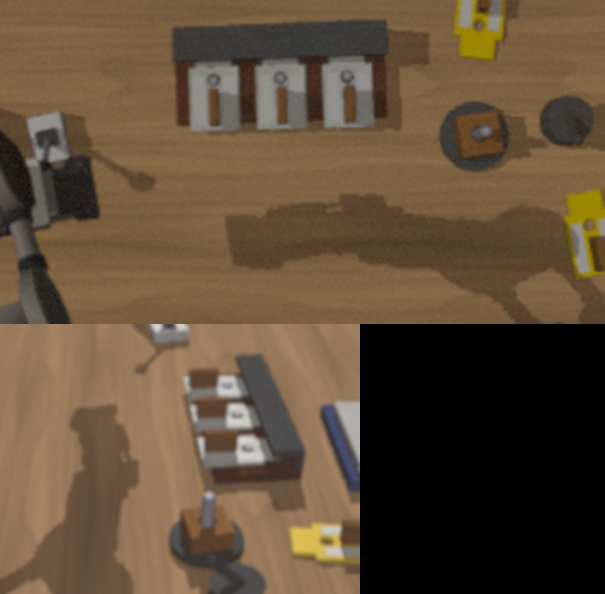

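The top view shows all three panels square in their bays with pins through the holes, and the sleeve flat on the foot. Lever is off and the bystanders are unmoved. Now the dimmer to half.

send_rows(moves=[[0,0.5,0,0],[35,0,0,0],[34,0,0,0],[35,0,0,0],[0,0,0,0]])

```text
time: 42.62
tool_pos: [475.6, 280.5, 84.2]
tcp_rot: [-2.936, 1.565, -2.748]
contact_force: [-0.4, -0.3, 0.9]
grip_width: 0.6
```

send_rows(moves=[[0,0,12,0],[0,0,12,0],[0,0,12,0],[0,0,12,0],[0,0,12,0],[0,0,8,0],[0,0,5,0],[0,0,2.5,0]])

```text
time: 43.62
tool_pos: [551.4, 296.0, 86.1]
tcp_rot: [3.075, 1.571, -3.019]
contact_force: [-1.5, -0.3, 0.6]
grip_width: 0.1
```

send_rows(moves=[[0,0,0,0],[0,0,0,0]])

```text
time: 43.88
tool_pos: [551.1, 296.0, 86.2]
tcp_rot: [0.113, 1.571, 0.302]
contact_force: [-1.0, -0.6, 0.4]
grip_width: 0.2
```

Run:
```python
from plan import *
p=pose();print(p.round(3),(p[:2]-[575.2,300])@[.982,.189])
```

```text
[5.51119e+02 2.95979e+02 8.62390e+01 1.89000e-01] -24.40754021717708
```

send_rows(moves=[[0,0,-15,0],[0,0,-30,0],[0,0,-30,0],[0,0,-30,0],[0,0,-30,0],[0,0,-30,0],[0,0,0,0]])

```text
time: 44.75
tool_pos: [387.3, 264.6, 86.4]
tcp_rot: [-2.962, 1.57, -2.772]
contact_force: [0.6, -0.0, -0.5]
grip_width: 0.0
```

```bash
cat > ball.py <<'E'
from plan import *
cen=np.array([574.2,299.6]);u=np.array([.982,.189])
for tag in ['top0','t5','t7']+['t11']:
    c=shot('top',tag) if tag=='t11' else load(tag)
    g=c['image'].astype(float).sum(2)[148:200,200:245]
    gb=cv2.resize(g,None,fx=6,fy=6,interpolation=cv2.INTER_CUBIC)
    m=(gb<110).astype(np.uint8)
    n,l,st,ct=cv2.connectedComponentsWithStats(m)
    for i in range(1,n):
        if st[i,4]>100:
            p=(ct[i]+.5)/6-.5+[200,148]
            print(tag,p.round(2),st[i,4]/36,[(z,((pix(c,p,z)[0,:2]-cen)@u).round(1)) for z in(96,112)])
crop('t11',195,140,255,200,10,'t11c')
E
python3 ball.py
```

```text
top0 [217.89 156.62] 42.138888888888886 [(96, np.float64(45.5)), (112, np.float64(42.6))]
t5 [224.78 188.12] 37.52777777777778 [(96, np.float64(-49.3)), (112, np.float64(-51.0))]
t7 [224.71 188.09] 38.0 [(96, np.float64(-49.2)), (112, np.float64(-50.9))]
t11 [220.09 171.46] 43.333333333333336 [(96, np.float64(1.3)), (112, np.float64(-1.0))]
```

View pics/t11c.png

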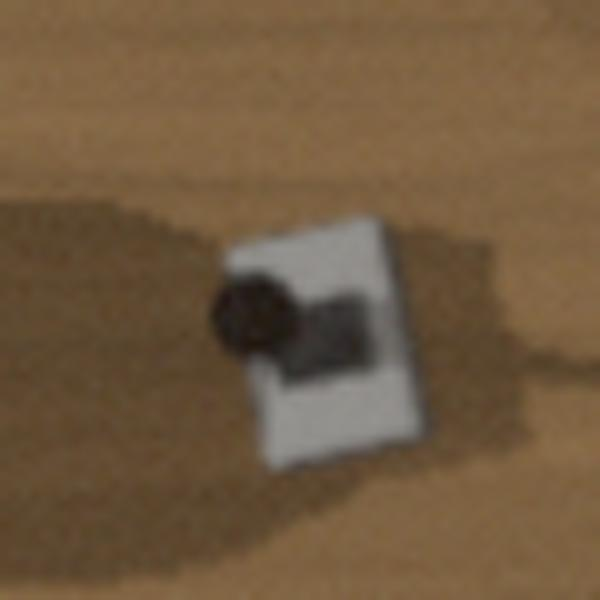

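send_rows(moves=[[0,0,30,0],[0,0,30,0],[0,0,30,0],[0,0,30,0],[0,0,22,0],[0,0,15,0],[0,0,7,0],[0,0,3.5,0]])

```text
time: 45.8
tool_pos: [553.9, 296.4, 86.0]
tcp_rot: [-3.135, 1.57, -2.946]
contact_force: [-1.2, 0.1, 0.9]
grip_width: 0.5
```

send_rows(moves=[[0,0,0,0],[0,0,0,0]])

```text
time: 46.05
tool_pos: [553.4, 296.5, 86.3]
tcp_rot: [1.315, 1.571, 1.505]
contact_force: [0.4, -0.2, 0.1]
grip_width: 0.5
```

send_rows(moves=[[0,0,-15,0],[0,0,-30,0],[0,0,-30,0],[0,0,-30,0],[0,0,-30,0],[0,0,-30,0],[0,0,0,0]])

```text
time: 46.92
tool_pos: [389.5, 265.1, 86.5]
tcp_rot: [-2.993, 1.57, -2.802]
contact_force: [-0.2, 0.2, -0.0]
grip_width: 0.4
```

```bash
python3 ball.py
python3 - <<'E'
from h import *
shot('side','s12');crop('s12',290,135,360,190,5,'a');crop('t11',205,110,485,260,2.4,'b')
a=cv2.imread('pics/a.png');b=cv2.imread('pics/b.png');p=np.zeros((595,b.shape[1],3),np.uint8)
p[:b.shape[0]]=b;h=595-b.shape[0];a=a[:h];p[b.shape[0]:b.shape[0]+a.shape[0],:a.shape[1]]=a
s=cv2.imread('pics/s12.png')[195:195+h//2,300:300+160];s=cv2.resize(s,(320,h//2*2));p[b.shape[0]:b.shape[0]+s.shape[0],350:670]=s
cv2.imwrite('pics/fin.png',p)
E
```

```text
top0 [217.89 156.62] 42.138888888888886 [(96, np.float64(45.5)), (112, np.float64(42.6))]
t5 [224.78 188.12] 37.52777777777778 [(96, np.float64(-49.3)), (112, np.float64(-51.0))]
t7 [224.71 188.09] 38.0 [(96, np.float64(-49.2)), (112, np.float64(-50.9))]
t11 [219.77 170.33] 42.30555555555556 [(96, np.float64(4.8)), (112, np.float64(2.4))]
```

View pics/fin.png

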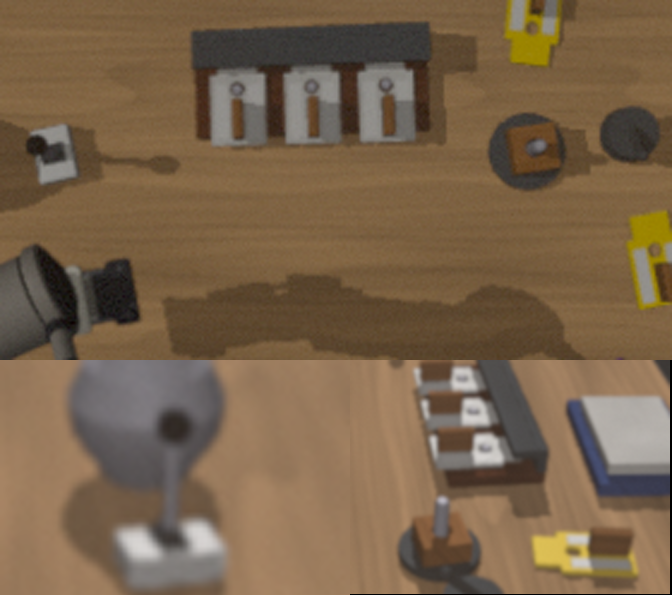

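Run:
```python
from h import *
u=np.array([.982,.189])
def B(a,off): 
    q=np.array([574.2,299.6])+u*(off+90*np.sin(a)); return [*q,22+90*np.cos(a)]
for tag in('s9','s10','s12'):
    c=load(tag);g=c['image'].astype(float).sum(2)[140:175,295:345]
    gb=cv2.resize(g,None,fx=6,fy=6,interpolation=cv2.INTER_CUBIC);m=(gb<140).astype(np.uint8)
    n,l,st,ct=cv2.connectedComponentsWithStats(m)
    for i in range(1,n):
        if 300<st[i,4]<4000: print(tag,((ct[i]+.5)/6-.5+[295,140]).round(2),st[i,4]/36)
for off in(0,1.5): print(off,[proj(c,B(a,off)).round(2).tolist() for a in(-.6,0,.03)])
```

```text
s9 [337.83 142.54] 89.36111111111111
s9 [310.11 153.54] 17.11111111111111
s10 [310.12 153.61] 15.805555555555555
s12 [324.52 148.02] 14.333333333333334
0 [[[309.4, 154.08]], [[323.68, 148.62]], [[324.43, 148.56]]]
1.5 [[[309.82, 154.04]], [[324.1, 148.58]], [[324.85, 148.53]]]
```

```bash
python3 -c "
from plant import *
print(close_job())"
```

```text
the job is handed in; nothing more can be done
None
```

The lamp is back together and the job is handed in, at about 47 s of robot time against the 210 s limit.

- **Dimmer off:** I pulled the lever back first, until it met the off stop at about 12 N.
- **Panels:** There were three white panels, and each went into its own bay with its tongue under the rail. All three dropped over their pins with almost no resistance. The last top and side pictures show them flat and square, with the pins in the holes.
- **Sleeve:** There was only one in the scene. It lies flat on the stem's foot.
- **Dimmer to half:** This came last and took two pushes. The first left the lever about 0.03 rad short. Measured from its off position, the lever is now within about 0.01 rad of upright in both the top and side views. The top view judged against the housing alone disagrees slightly and gives about 0.03 rad past upright.
- **Vase and mortar:** I never touched either one, and the pictures show no sign that they moved. The purple and yellow plates were left alone.
- **Disturbances:** I saw no knocked parts and no slackened grip. No check failed.
- **At hand-in:** The gripper was about 160 mm clear of the dimmer, touching nothing.

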